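Find the full staple tin by its weight and hold it up

ROBOT

A 6-joint arm with a two-finger parallel gripper is mounted at the origin on the work surface; the furniture and walls round the work are solid. World frame = base frame: x ahead of the robot, y to its left, z up, the work surface at z = 0. Lengths are in m, angles in rad, forces in N, time in s.
With the tool pointing down it reaches from about 0.3 to 0.775 m from the base axis. Payload 14.6 kg.
Tool frame: the origin (TCP) lies at the very end of the fingers, on their centre line; the grasp point (between the pads) lies 19 mm behind it; z points along the fingers, y is the line along which they close (so a half turn about z gives the same grasp; the last joint's range is limited). The gripper opens to 94 mm and grips with 3 to 60 N. Pads are 16 mm wide; open, the fingers measure 119 mm over their backs; the gripper's body (75 mm by 177 mm) begins 78 mm behind the grasp point.
Start: joints at [1.223, 0.3, 1.521, -0, 1.321, -0.067], TCP at [0.152, 0.528, 0.205] pointing down, gripper open.
Joint ranges: [-3.03, 3.03], [-0.79, 2.21], [0.23, 2.52], [-1.04, 4.18], [0, 3.07], [-2.55, 2.55]. Speed limits (rad/s): [2.22, 2.22, 2.57, 3.14, 3.14, 3.14].

INTERFACE

Orientations are given as [roll, pitch, yaw] about the fixed x, y, z axes, in that order (R = Rz(yaw) Ry(pitch) Rx(roll)).
In Python, from station import * gives the robot as it stands.
- The arm moves only by the tool jog_arm, never from a script. Its argument "rows" is a list of rows, each a list of 3 entries, a list of its own where there are three numbers: the shift along the tool's x, y, z in m, then the turn about the tool's z in degrees, then the finger opening in m, from 0 to 0.094. A call has 1 to 12 rows; each row shifts and turns the commanded pose from where the row before left it, along the tool's axes as they then stand; what a row does not reach is not made up. A row lasts 1/12 s, in which the tool goes at most 41.7 mm and 7.16 degrees, less where a joint would pass 70% of its speed; a pose out of reach is approached as far as the arm can. A call is refused whole if a number of a shift passes 0.0417 or a number of a turn 7.16, either way. A call with a gripper value outside its range is refused whole. The fingers move at their own pace and stop on an object; "squeeze" is the grip in N (left out, the last holds). Time passes only in rows, so rows that do not move let the fingers close. It gives the time, the measured TCP pose, the force, the opening and the grip force at its end, in the units of the state.
- get_obs(): the state, without advancing time (a new reading comes with each control period).
- camera(name): name is "side" or "top"; returns a dict with "image" (480x640x3 uint8, red, green, blue), "range_z" (480x640 float32, m along the optical axis (not along the pixel's ray), 0 where there is no reading), "K" (3x3 intrinsics, pixels), "world_from_camera" (4x4, takes a point from camera to world coordinates). Camera axes: x right, y up, looking along -z (the intrinsics and any distortion apply to the point x, -y, -z); pixel columns grow to the right and rows downward; lengths in m; the calibration is good to about 2 mm. A picture is of the moment at which its call begins.
- hand_in(): hands the job in; it is judged then, once.
Trained networks look in a picture, given as the dict that the camera call returned (one of the last four; its "shot" number tells which), for a name from the list of things; names that differ only in an ending like _2 or _b are one class to them, and where a whole thing is asked for, a point or a joint stands for the part that bears it (a point fixed in the world has none). Each returns a list of dicts, best first, with "p" (0 to 1); they miss things now and then, are a little off and sometimes report something else, mostly with a low value. They report only what shows in the picture. A call takes as long as a camera call. They do not tell look-alikes from the thing itself.
- search_frame(label, picture): "at" ([column, row] as shares, 0 to 1, of the picture: columns of its width, rows of its height, amid what is visible of it).
- spot_point(label, picture): "at" ([column, row] as shares, 0 to 1, of the picture: columns of its width, rows of its height: a listed point, or the origin of a listed thing).
The state is a dict: "time_s": time; "qpos": joint angles; "joint_vel": joint speeds; "tau": joint torques, N m; "ee_pos": TCP position; "eef_rot": TCP orientation; "force": force on the tool from outside, world axes, zero at the start; "moment": the same for the moment, N m; "grip_width": finger opening in m; "grip_force": force on a finger pad.
Only numpy, scipy, OpenCV 4.12 (cv2) and the standard library are available. Lean on these libraries where they do the work, as an engineer would, in place of code of your own. Each camera call takes 0.05 s, during which the arm holds its last target. There are 200 camera calls.

TASK

One of the three identical closed staple tins on the desk is full: lift and compare them to find the heaviest. Stand the two lighter tins upright in the shallow wooden tray and let go of them, and finish while still holding the heaviest tin up in the gripper, upright and still, at least 20 cm clear of the desk. Do not tip any tin over and leave the other things on the desk where they are.

Things in the scene. Friction and masses are not known exactly. Their poses are not given: they have to be found in the camera images.
- tin_a_mid (a point): centre (half-way up) of one of three identical round closed metal tins of staples: 54 mm across with straight smooth sides, 62 mm high, standing on the desk at the start, z axis up; centre 31 mm above its underside. The lid stays shut. The tins look alike and differ only in weight (hidden): each weighs between 0.1 and 0.75 kg and the heaviest is at least 0.15 kg heavier than either of the others; which tin stands in which place varies
- tin_b_mid (a point): centre (half-way up) of one of three identical round closed metal tins of staples: 54 mm across with straight smooth sides, 62 mm high, standing on the desk at the start, z axis up; centre 31 mm above its underside. The lid stays shut. The tins look alike and differ only in weight (hidden): each weighs between 0.1 and 0.75 kg and the heaviest is at least 0.15 kg heavier than either of the others; which tin stands in which place varies
- tin_c_mid (a point): centre (half-way up) of one of three identical round closed metal tins of staples: 54 mm across with straight smooth sides, 62 mm high, standing on the desk at the start, z axis up; centre 31 mm above its underside. The lid stays shut. The tins look alike and differ only in weight (hidden): each weighs between 0.1 and 0.75 kg and the heaviest is at least 0.15 kg heavier than either of the others; which tin stands in which place varies
- tray: shallow dark wooden tray, fixed to the desk, 110 mm (its x) by 290 mm (its y, the long way), walls 18 mm high and 6 mm thick; inner floor 98 x 278 mm, flat, 6 mm above the desk; origin at the centre of its underside, z up. It has room for three tins in a row along its y axis, 85 mm apart
- card_holder: bystander, to be left alone: brass card stand, 46x100 mm, 60 mm high; at the left edge of the desk; origin at the centre of its underside
- binder_clip: bystander, to be left alone: black binder clip, 32x34 mm, 16 mm high; among the tins; origin at the centre of its underside
- eraser: bystander, to be left alone: small eraser, 21x45 mm, 12 mm high; between the tins and the tray; origin at the centre of its underside
- fountain_pen: bystander, to be left alone: black fountain pen, 14 mm thick, 137 mm long; beyond the tray, at the far tip of the desk; origin at the centre of its underside
- usb_stick: bystander, to be left alone: small black memory stick, 18x50 mm, 8 mm high; at the right, near the monitor; origin at the centre of its underside
Things that resemble listed ones, but are neither listed nor needed, are in the scene too. What is shaped like the part that bears tin_c_mid but green is not meant.

How it is judged:
On the way:
1. both lighter tins stand in the tray, released (((x of tin_b_mid in the frame of tray between -0.03 and 0.03 m and y of tin_b_mid in the frame of tray between -0.12 and 0.12 m and z of each of tin_b_mid, tin_c_mid in the frame of tray below 0.045 m and angle between each of tin_b_mid, tin_c_mid's own z axis and vertical below 0.12 rad and linear speed of each of tin_b, tin_c below 0.03 m/s and contact force between each of tin_b, tin_c and the fingers below 0.1 N and contact force between each of tin_b, tin_c and tray below 4.5 N and x of tin_c_mid in the frame of tray between -0.03 and 0.03 m and y of tin_c_mid in the frame of tray between -0.12 and 0.12 m) or (x of tin_a_mid in the frame of tray between -0.03 and 0.03 m and y of tin_a_mid in the frame of tray between -0.12 and 0.12 m and z of each of tin_a_mid, tin_c_mid in the frame of tray below 0.045 m and angle between each of tin_a_mid, tin_c_mid's own z axis and vertical below 0.12 rad and linear speed of each of tin_a, tin_c below 0.03 m/s and contact force between each of tin_a, tin_c and the fingers below 0.1 N and contact force between each of tin_a, tin_c and tray below 4.5 N and x of tin_c_mid in the frame of tray between -0.03 and 0.03 m and y of tin_c_mid in the frame of tray between -0.12 and 0.12 m) or (x of tin_a_mid in the frame of tray between -0.03 and 0.03 m and y of tin_a_mid in the frame of tray between -0.12 and 0.12 m and z of each of tin_a_mid, tin_b_mid in the frame of tray below 0.045 m and angle between each of tin_a_mid, tin_b_mid's own z axis and vertical below 0.12 rad and linear speed of each of tin_a, tin_b below 0.03 m/s and contact force between each of tin_a, tin_b and the fingers below 0.1 N and contact force between each of tin_a, tin_b and tray below 4.5 N and x of tin_b_mid in the frame of tray between -0.03 and 0.03 m and y of tin_b_mid in the frame of tray between -0.12 and 0.12 m))), for 0.2 s.
At the end, for the whole second after the job is handed in: The fingers hold the heaviest tin still, within 15 degrees of upright, its centre over 225 mm above the desk; both others stand at rest, upright and released on the tray floor, centres within 30 mm of its middle line and 120 mm along it, each weighing on it with under 4.5 N (((x of tin_b_mid in the frame of tray between -0.03 and 0.03 m and y of tin_b_mid in the frame of tray between -0.12 and 0.12 m and z of each of tin_b_mid, tin_c_mid in the frame of tray below 0.045 m and angle between each of tin_b_mid, tin_c_mid's own z axis and vertical below 0.12 rad and linear speed of each of tin_b, tin_c, tin_a below 0.03 m/s and contact force between each of tin_b, tin_c and the fingers below 0.1 N and contact force between each of tin_b, tin_c and tray below 4.5 N and x of tin_c_mid in the frame of tray between -0.03 and 0.03 m and y of tin_c_mid in the frame of tray between -0.12 and 0.12 m and height (world z) of tin_a_mid above 0.225 m and angle between tin_a_mid's own z axis and vertical below 0.26 rad and contact force between tin_a and the fingers above 1 N) or (x of tin_a_mid in the frame of tray between -0.03 and 0.03 m and y of tin_a_mid in the frame of tray between -0.12 and 0.12 m and z of each of tin_a_mid, tin_c_mid in the frame of tray below 0.045 m and angle between each of tin_a_mid, tin_c_mid's own z axis and vertical below 0.12 rad and linear speed of each of tin_a, tin_c, tin_b below 0.03 m/s and contact force between each of tin_a, tin_c and the fingers below 0.1 N and contact force between each of tin_a, tin_c and tray below 4.5 N and x of tin_c_mid in the frame of tray between -0.03 and 0.03 m and y of tin_c_mid in the frame of tray between -0.12 and 0.12 m and height (world z) of tin_b_mid above 0.225 m and angle between tin_b_mid's own z axis and vertical below 0.26 rad and contact force between tin_b and the fingers above 1 N) or (x of tin_a_mid in the frame of tray between -0.03 and 0.03 m and y of tin_a_mid in the frame of tray between -0.12 and 0.12 m and z of each of tin_a_mid, tin_b_mid in the frame of tray below 0.045 m and angle between each of tin_a_mid, tin_b_mid's own z axis and vertical below 0.12 rad and linear speed of each of tin_a, tin_b, tin_c below 0.03 m/s and contact force between each of tin_a, tin_b and the fingers below 0.1 N and contact force between each of tin_a, tin_b and tray below 4.5 N and x of tin_b_mid in the frame of tray between -0.03 and 0.03 m and y of tin_b_mid in the frame of tray between -0.12 and 0.12 m and height (world z) of tin_c_mid above 0.225 m and angle between tin_c_mid's own z axis and vertical below 0.26 rad and contact force between tin_c and the fingers above 1 N))); the arm keeps its last pose, push and grip.
It fails at once if a tin is tipped over (angle between any of tin_a_mid, tin_b_mid, tin_c_mid's own z axis and vertical above 0.7 rad).
It fails at once if a bystander is moved by more than 30 mm (distance of any of card_holder, binder_clip, eraser, fountain_pen, usb_stick from where it was at the start of the episode above 0.03 m).
It also fails if it takes over 72 s, if anything falls off the work surface, if the arm or the gripper's body presses on something with over 40 N, if the wrist force passes 120 N, or if a joint passes its speed limit or range.

## Working session

There is one attempt and no reset: what is moved stays moved. The work goes in short steps, Python scripts to look and compute and a tool call to move; the robot and the scene stay as the last step left them, time stands still between calls to the robot, and variables do not carry over. Pictures are saved under pics/ and viewed, at most 10 in all, crops included, and the job is handed in when it is done.

Besides the shell and the picture viewer there is one more tool, called after "Request:" as a command line: name --argument value ..., lists and objects as JSON in quotes. jog_arm: Moves the arm, as the interface text tells. Its arguments: {"type":"object","properties":{"rows":{"type":"array","items":{"type":"array"}},"squeeze":{"type":"number"}},"required":["rows"]}

```bash
mkdir -p pics
cat > h.py <<'E'
from station import *
import numpy as np, cv2
def world(c,u,v,z=None):
    K=c["K"];T=c["world_from_camera"]
    d=np.array([(u-K[0,2])/K[0,0],-(v-K[1,2])/K[1,1],-1.])
    d=T[:3,:3]@d;o=T[:3,3]
    if z is None:
        r=c["range_z"][int(round(v)),int(round(u))]; return o+d*r
    return o+d*(z-o[2])/d[2]
E
python3 - <<'E'
from h import *
o=get_obs();print({k:np.round(v,3) for k,v in o.items()})
for n in("top","side"):
    c=camera(n);cv2.imwrite(f"pics/{n}0.png",c["image"][:,:,::-1]);print(n,np.round(c["world_from_camera"],3).tolist(),c["K"].tolist(),[k for k in c])
    for l in("tin_a_mid","tray","card_holder","binder_clip","eraser","fountain_pen","usb_stick"):
        zs={"tin_a_mid":.031}.get(l,0)
        for r in spot_point(l,c)[:6]:
            u,v=r["at"][0]*640,r["at"][1]*480
            print(l,round(r["p"],2),round(u),round(v),np.round(world(c,u,v,zs),3),"depth",np.round(world(c,min(u,639),min(v,479)),3))
E
```

```text
{'time_s': np.float64(0.0), 'qpos': array([ 1.223,  0.3  ,  1.522, -0.   ,  1.321, -0.067]), 'joint_vel': array([-0.001, -0.001,  0.001, -0.   ,  0.001, -0.001]), 'tau': array([ 0.0000e+00, -5.3180e+01, -3.5274e+01,  7.1000e-02,  2.4000e-02,
       -0.0000e+00]), 'ee_pos': array([0.152, 0.528, 0.205]), 'eef_rot': array([-3.14 , -0.   ,  2.861]), 'force': array([ 0.209, -0.405,  0.619]), 'moment': array([ 0.005, -0.017,  0.001]), 'grip_force': np.float64(0.0), 'grip_width': np.float64(0.094)}
top [[0.005, 0.99, -0.142, 0.368], [-1.0, 0.003, -0.019, -0.07], [-0.019, 0.142, 0.99, 1.457], [0.0, 0.0, 0.0, 1.0]] [[531.3024524585784, 0.0, 326.2226226765874], [0.0, 531.3024524585784, 241.62609281623534], [0.0, 0.0, 1.0]] ['image', 'range_z', 'K', 'world_from_camera', 'shot']
tin_a_mid 0.84 325 241 [ 0.575 -0.039  0.031] depth [ 0.571 -0.04   0.063]
tin_a_mid 0.55 461 302 [ 0.41  -0.4    0.031] depth [ 0.411 -0.404  0.014]
card_holder 0.9 235 312 [0.383 0.207 0.   ] depth [0.382 0.197 0.054]
card_holder 0.19 373 177 [ 0.76  -0.173  0.   ] depth [ 0.758 -0.172  0.009]
binder_clip 0.39 314 293 
[... 606 characters left out ...]
1] depth [ 0.575 -0.062  0.057]
tray 0.7 337 325 [ 0.569 -0.264  0.   ] depth [ 0.568 -0.27   0.008]
card_holder 0.74 257 182 [0.38  0.228 0.   ] depth [0.383 0.194 0.025]
binder_clip 0.59 333 239 [ 0.576 -0.002  0.   ] depth [ 0.571 -0.065  0.059]
binder_clip 0.48 280 239 [0.446 0.002 0.   ] depth [ 0.446 -0.008  0.009]
binder_clip 0.2 277 263 [ 0.441 -0.082  0.   ] depth [ 0.445 -0.137  0.057]
eraser 0.53 261 304 [ 0.41  -0.202  0.   ] depth [ 0.411 -0.211  0.011]
fountain_pen 0.51 260 390 [ 0.417 -0.411  0.   ] depth [ 0.418 -0.417  0.01 ]
fountain_pen 0.5 423 290 [ 0.766 -0.171  0.   ] depth [ 0.761 -0.185  0.016]
usb_stick 0.77 258 391 [ 0.412 -0.412  0.   ] depth [ 0.413 -0.418  0.01 ]
```

View pics/side0.png

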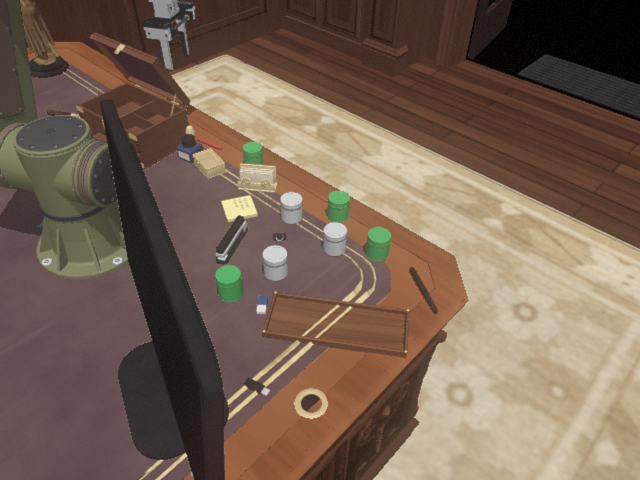

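View pics/top0.png

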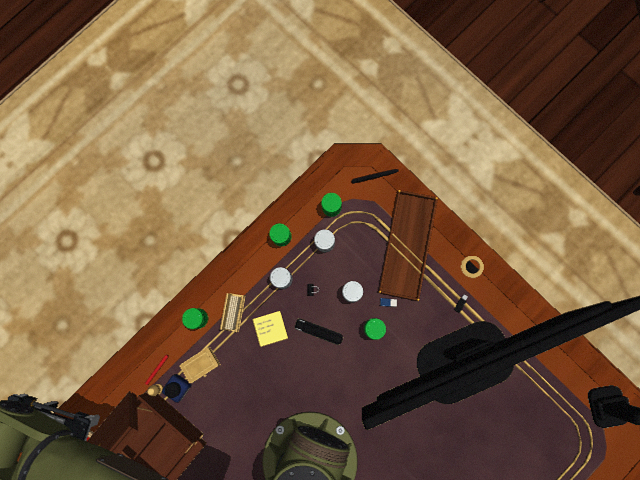

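Side view: the grey tins are at (291,207), (335,239) and (275,262). In the top view they are at (280,278), (324,240) and (352,292). The look-alikes are the green tins, in the side view at (253,153), (339,206), (378,243) and (229,284), which are excluded by colour. The tray is at side (337,325) and top (408,246). The binder clip is at top (313,290), the eraser at (388,302) and the pen at (375,177).

Run:
```python
from h import *
c=camera("top");K=c["K"];T=c["world_from_camera"];R=c["range_z"]
v,u=np.mgrid[:480,:640]
P=np.stack([(u-K[0,2])/K[0,0]*R,-(v-K[1,2])/K[1,1]*R,-R],-1)@T[:3,:3].T+T[:3,3]
np.save("P.npy",P)
im=c["image"].astype(int);green=(im[...,1]>im[...,0]+40)
z=P[...,2]
for (a,b) in((324,240),(280,278),(352,292),(376,329),(331,204),(280,235),(193,319)):
    m=(abs(u-a)<16)&(abs(v-b)<16)&(z>.05)&(z<.075)&(R>0)
    q=P[m]; cc,r=cv2.minEnclosingCircle(q[:,:2].astype(np.float32))
    print(a,b,"mean",q.mean(0).round(4),"circ",np.round(cc,4),round(r,4),m.sum(),"green",green[m].mean().round(2))
for n,(a,b,w,lo,hi) in dict(tray=(408,246,70,.012,.025),clip=(313,290,14,.005,.03),eraser=(388,302,14,.006,.02),holder=(233,313,25,.02,.09),pen=(375,177,30,.006,.03)).items():
    m=(abs(u-a)<w)&(abs(v-b)<w)&(z>lo)&(z<hi)&(R>0)
    if n=="tray": m&=(u>375)&(u<440)&(v>188)&(v<301)
    (x,y),(w1,h1),an=cv2.minAreaRect(P[m][:,:2].astype(np.float32));print(n,round(x,4),round(y,4),round(w1,3),round(h1,3),round(an,1))
crop=c["image"][170:330,240:460,::-1];cv2.imwrite("pics/crop.png",cv2.resize(crop,None,fx=3.5,fy=3.5,interpolation=cv2.INTER_CUBIC))
```

```text
324 240 mean [ 0.5744 -0.0381  0.0622] circ [ 0.5753 -0.0388] 0.0279 325 green 0.0
280 278 mean [0.4737 0.0774 0.0622] circ [0.4739 0.0777] 0.0273 333 green 0.0
352 292 mean [ 0.4378 -0.1126  0.0621] circ [ 0.4384 -0.1126] 0.0274 340 green 0.0
376 329 mean [ 0.3414 -0.1711  0.0622] circ [ 0.3416 -0.1707] 0.0273 344 green 0.99
331 204 mean [ 0.6741 -0.0563  0.062 ] circ [ 0.6753 -0.0554] 0.0276 325 green 0.98
280 235 mean [0.5906 0.0818 0.0623] circ [0.5913 0.083 ] 0.0276 321 green 0.99
193 319 mean [0.3656 0.3048 0.0615] circ [0.3659 0.3064] 0.0277 356 green 0.99
tray 0.5675 -0.2634 0.165 0.304 89.3
clip 0.4428 -0.0064 0.071 0.071 0.4
eraser 0.4113 -0.2098 0.07 0.07 0.2
holder 0.3823 0.2052 0.043 0.097 80.6
pen 0.7585 -0.177 0.161 0.17 90.0
```

View pics/crop.png

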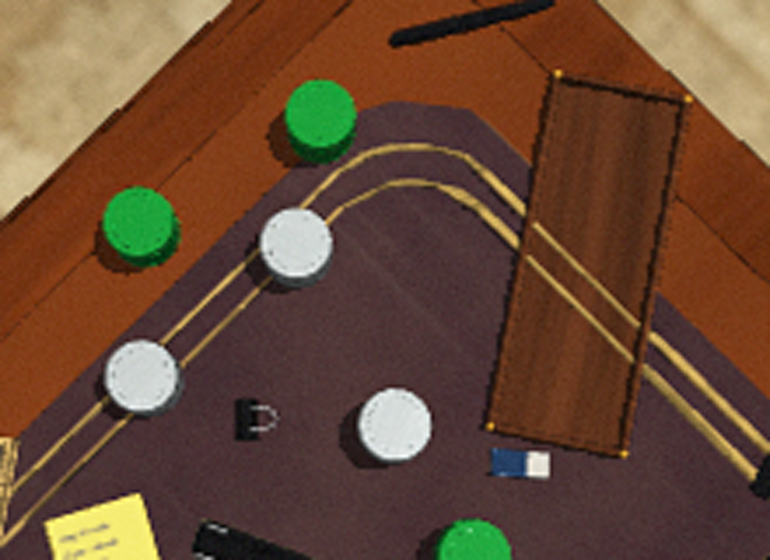

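The crop confirms that the three grey tins are the right ones. The tray corners are at crop pixels (558,74), (688,99), (490,427) and (624,454), and the tray is empty.

```bash
cat >> h.py <<'E'
def delta(p,yaw=None):
    o=get_obs();y=o["eef_rot"][2]
    d=np.array(p)-o["ee_pos"];return np.round([np.cos(y)*d[0]+np.sin(y)*d[1],np.sin(y)*d[0]-np.cos(y)*d[1],-d[2]],4)
E
python3 - <<'E'
from h import *
c=camera("top")
C=[world(c,240+a/3.5,170+b/3.5,.018)[:2] for a,b in((558,74),(688,99),(490,427),(624,454))]
C=np.array(C);m=C.mean(0);print(C.round(3),m.round(4))
l=(C[0]+C[1]-C[2]-C[3])/2;w=(C[0]-C[1]+C[2]-C[3])/2
print(np.hypot(*l),np.hypot(*w),np.degrees(np.arctan2(l[1],l[0])),np.degrees(np.arctan2(w[1],w[0])))
a=l/np.hypot(*l)
print("slots",[(m+a*s).round(4) for s in(-.085,0,.085)])
P=np.load("P.npy");q=P[(P[...,2]>.1)&(P[...,2]<1)&(P[...,0]>.0)&(P[...,1]<-.12)]
for s in(-.085,.085):
    d=np.hypot(*(q[:,:2]-(m+a*s)).T);i=d.argmin();print(d[i],q[i])
i=q[:,0].argmax();print(q[i], q[q[:,1].argmax()],q[:,2].max())
E
```

```text
[[ 0.716 -0.244]
 [ 0.696 -0.346]
 [ 0.438 -0.188]
 [ 0.417 -0.29 ]] [ 0.5667 -0.2668]
0.28400861390242893 0.10414878965847382 -11.349282725063603 78.8468656646183
slots [array([ 0.4834, -0.2501]), array([ 0.5667, -0.2668]), array([ 0.6501, -0.2836])]
0.21448025596650686 [ 0.29196189 -0.346875    0.39288012]
0.3537175044306879 [ 0.32705657 -0.42775709  0.39349069]
[ 0.41379886 -0.66188741  0.39514433] [ 0.18112463 -0.12006499  0.43539021] 0.45094128524905397
```

Request:
jog_arm --rows '[[[0, 0, 0], 7.1, 0.094], [[0, 0, 0], 7.1, 0.094], [[0, 0, 0], 7.1, 0.094], [[0, 0, 0], 7.1, 0.094], [[0, 0, 0], 7.1, 0.094], [[0, 0, 0], 7.1, 0.094], [[0, 0, 0], 7.1, 0.094], [[0, 0, 0], 7.1, 0.094], [[0, 0, 0], 7.1, 0.094], [[0, 0, 0], 7.1, 0.094], [[0, 0, 0], 7.1, 0.094], [[0, 0, 0], 5.9, 0.094]]'

```text
time_s: 1.9
ee_pos: [0.1524, 0.5285, 0.2054]
eef_rot: [-3.142, 0.0, 1.388]
force: [-0.7, 0.4, 0.7]
grip_width: 0.0937
grip_force: 0.0
```

Run:
```python
from h import *
for n in("top","side"):
    c=camera(n);K=c["K"];T=c["world_from_camera"];R=c["range_z"]
    v,u=np.mgrid[:480,:640]
    P=np.stack([(u-K[0,2])/K[0,0]*R,-(v-K[1,2])/K[1,1]*R,-R],-1)@T[:3,:3].T+T[:3,3]
    q=P[(R>0)&(P[...,2]>.05)&(P[...,0]<.5)&(P[...,0]>-.2)]
    # along azimuth 1.223: profile of heights
    a=np.array([np.cos(1.223),np.sin(1.223)]);r=q[:,:2]@a;t=q[:,0]*a[1]-q[:,1]*a[0]
    for r0 in np.arange(-.2,.7,.05):
        m=(abs(r-r0)<.025)&(abs(t)<.13)
        if m.sum()>3: print(n,round(r0,2),q[m,2].min().round(3),q[m,2].max().round(3),t[m].min().round(3),t[m].max().round(3))
    cv2.imwrite(f"pics/{n}1.png",c["image"][:,:,::-1])
    m=(P[...,2]>.25)&(P[...,2]<.5)&(P[...,1]<-.05)&(P[...,0]>.1)&(P[...,0]<.3); print("mon",P[m][P[m][:,1].argmax()],P[m][:,2].max())
```

```text
top -0.1 0.05 0.065 -0.0 0.001
top -0.05 0.176 0.307 0.047 0.116
top -0.0 0.051 0.31 0.034 0.117
top 0.05 0.051 0.311 -0.063 0.117
top 0.1 0.05 0.102 -0.021 0.026
top 0.25 0.05 0.601 -0.07 0.034
top 0.3 0.05 0.602 -0.129 0.033
top 0.35 0.05 0.598 -0.13 0.062
top 0.4 0.051 0.585 -0.13 0.073
top 0.45 0.05 0.568 -0.123 0.045
top 0.5 0.13 0.537 -0.113 0.052
top 0.55 0.207 0.523 -0.122 0.055
top 0.6 0.335 0.482 -0.004 0.047
mon [ 0.1049176  -0.05076605  0.26146984] 0.4486749039446789
side -0.1 0.05 0.294 -0.034 0.069
side -0.05 0.05 0.31 -0.125 0.12
side -0.0 0.05 0.368 -0.122 0.119
side 0.05 0.065 0.459 -0.123 0.105
side 0.1 0.264 0.51 -0.122 -0.111
side 0.15 0.405 0.504 -0.124 -0.113
side 0.3 0.05 0.123 -0.082 -0.015
side 0.35 0.05 0.121 -0.109 0.063
side 0.4 0.05 0.294 -0.13 0.074
side 0.45 0.05 0.292 -0.129 0.046
side 0.5 0.055 0.39 -0.13 0.051
side 0.55 0.206 0.387 -0.125 0.058
side 0.6 0.305 0.367 -0.027 0.049
mon [ 0.10459825 -0.05031949  0.25560729] 0.4466593506200137
```

View pics/side1.png

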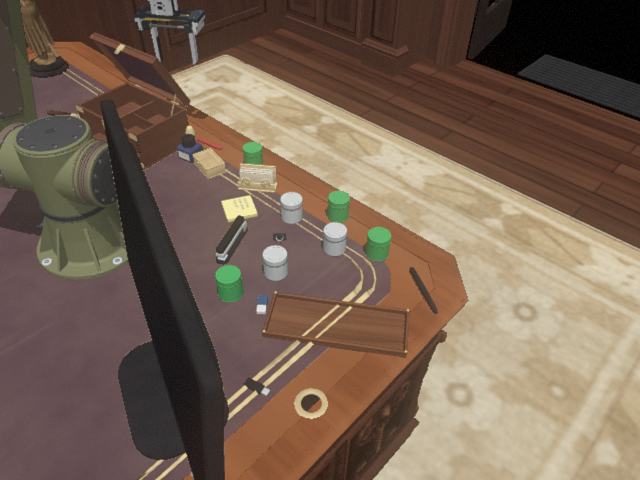

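View pics/top1.png

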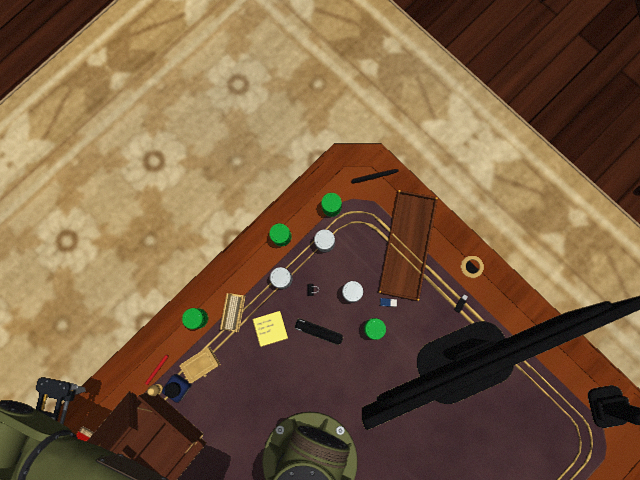

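Request:
jog_arm --rows '[[[-0.028, 0.029, 0], 0, 0.094], [[-0.028, 0.029, 0], 0, 0.094], [[-0.028, 0.029, 0], 0, 0.094], [[-0.028, 0.029, 0], 0, 0.094], [[-0.028, 0.029, 0], 0, 0.094], [[-0.028, 0.029, 0], 0, 0.094], [[-0.028, 0.029, 0], 0, 0.094], [[-0.028, 0.029, 0], 0, 0.094], [[-0.028, 0.029, 0], 0, 0.094], [[-0.028, 0.029, 0], 0, 0.094], [[-0.028, 0.029, 0], 0, 0.094], [[-0.028, 0.029, 0], 0, 0.094]]'

```text
time_s: 3.0
ee_pos: [0.437, 0.1348, 0.2057]
eef_rot: [3.141, -0.0, 1.399]
force: [0.4, 0.0, 0.1]
grip_width: 0.0939
grip_force: 0.0
```

```bash
python3 -c "
from h import *
print(get_obs()['ee_pos'],delta([.4739,.0777,.10]))"
```

```text
[0.4369953  0.13477695 0.20573358] [-0.0499  0.0461  0.1057]
```

Request:
jog_arm --rows '[[[-0.025, 0.023, 0.015], 0, 0.094], [[-0.025, 0.023, 0.015], 0, 0.094], [[0, 0, 0.03], 0, 0.094], [[0, 0, 0.03], 0, 0.094], [[0, 0, 0.015], 0, 0.094], [[0, 0, 0], 0, 0.094], [[0, 0, 0], 0, 0.094]]'

```text
time_s: 3.58
ee_pos: [0.4727, 0.0794, 0.1006]
eef_rot: [-3.141, 0.0, 1.397]
force: [0.9, 0.1, 0.3]
grip_width: 0.0938
grip_force: 0.0
```

```bash
python3 -c "
from h import *
print(get_obs()['ee_pos'],get_obs()['qpos'],get_obs()['eef_rot'],delta([.4739,.0777,.013]))"
```

```text
[0.47266443 0.07941675 0.10058688] [9.00237575e-02 2.65131810e-01 1.82976834e+00 6.76171307e-06
 1.04754656e+00 2.63440269e-01] [-3.14076653e+00  2.16748871e-04  1.39737652e+00] [-0.0015  0.0015  0.0876]
```

Request:
jog_arm --rows '[[[-0.0015, 0.0015, 0.0275], 0, 0.094], [[0, 0, 0.025], 0, 0.094], [[0, 0, 0.02], 0, 0.094], [[0, 0, 0.01], 0, 0.094], [[0, 0, 0.005], 0, 0.094], [[0, 0, 0], 0, 0.07], [[0, 0, 0], 0, 0.045], [[0, 0, 0], 0, 0.045], [[0, 0, 0], 0, 0.045], [[0, 0, 0], 0, 0.045], [[0, 0, 0], 0, 0.045], [[0, 0, 0], 0, 0.045]]' --squeeze 30

```text
time_s: 4.58
ee_pos: [0.4741, 0.0777, 0.0133]
eef_rot: [3.141, -0.0, 1.395]
force: [-2.0, -0.7, 2.6]
grip_width: 0.0537
grip_force: 30.0
```

Request:
jog_arm --rows '[[[0, 0, 0], 0, 0.045], [[0, 0, 0], 0, 0.045], [[0, 0, 0], 0, 0.045], [[0, 0, -0.01], 0, 0.045], [[0, 0, -0.02], 0, 0.045], [[0, 0, -0.03], 0, 0.045], [[0, 0, -0.03], 0, 0.045], [[0, 0, -0.01], 0, 0.045], [[0, 0, 0], 0, 0.045], [[0, 0, 0], 0, 0.045], [[0, 0, 0], 0, 0.045], [[0, 0, 0], 0, 0.045]]'

```text
time_s: 5.58
ee_pos: [0.4731, 0.0776, 0.1113]
eef_rot: [-3.139, 0.001, 1.395]
force: [-0.6, 0.3, -3.8]
grip_width: 0.0538
grip_force: 30.0
```

```bash
cat >> h.py <<'E'
def weigh():
    f=[]
    for i in range(6): camera("top");o=get_obs();f.append(o["force"])
    print("F",np.mean(f,0).round(2),np.std(f,0).round(2),o["grip_width"],o["grip_force"],o["ee_pos"].round(4))
E
python3 -c "
from h import *
weigh()
a=np.array([np.cos(np.radians(-11.35)),np.sin(np.radians(-11.35))]);m=np.array([.5667,-.2668])
for s in (-.07,.025): print((m+a*s).round(4),delta([*(m+a*s),.1]))"
```

```text
F [-0.02  0.11 -2.79] [0.19 0.4  0.34] 0.05384434903844579 29.99945193529129 [0.4738 0.0777 0.1126]
[ 0.4981 -0.253 ] [-0.3213  0.0818  0.0126]
[ 0.5912 -0.2717] [-0.3234  0.1768  0.0126]
```

Request:
jog_arm --rows '[[[-0.015, 0.008, 0], 0, 0.045], [[-0.025, 0.014, 0], 0, 0.045], [[-0.03, 0.016, 0], 0, 0.045], [[-0.03, 0.016, 0], 0, 0.045], [[-0.035, 0.019, 0], 0, 0.045], [[-0.035, 0.019, 0], 0, 0.045], [[-0.035, 0.019, 0], 0, 0.045], [[-0.035, 0.019, 0], 0, 0.045], [[-0.03, 0.016, 0], 0, 0.045], [[-0.025, 0.014, 0], 0, 0.045], [[-0.018, 0.011, 0], 0, 0.045], [[-0.01, 0.006, 0], 0, 0.045]]'

```text
time_s: 6.88
ee_pos: [0.5917, -0.2738, 0.1123]
eef_rot: [-3.141, 0.0, 1.393]
force: [-0.6, -0.1, -3.1]
grip_width: 0.0539
grip_force: 30.0
```

```bash
python3 -c "
from h import *
weigh()
print(get_obs()['qpos'].round(3),get_obs()['eef_rot'],delta([.5912,-.2717,.020]))"
```

```text
F [ 0.11  0.35 -3.21] [0.33 0.97 0.32] 0.05363120118675901 29.999476075172424 [ 0.5915 -0.2704  0.1129]
[-0.485  0.604  1.305  0.     1.233 -0.31 ] [-3.14125617e+00 -2.12179494e-04  1.39551770e+00] [-0.0013 -0.      0.0929]
```

Request:
jog_arm --rows '[[[0, 0, 0.02], 0, 0.045], [[0, 0, 0.03], 0, 0.045], [[0, 0, 0.022], 0, 0.045], [[0, 0, 0.012], 0, 0.045], [[0, 0, 0.006], 0, 0.045], [[0, 0, 0.003], 0, 0.045], [[0, 0, 0], 0, 0.045], [[0, 0, 0], 0, 0.045], [[0, 0, 0], 0, 0.06], [[0, 0, 0], 0, 0.072], [[0, 0, 0], 0, 0.072], [[0, 0, 0], 0, 0.072]]'

```text
time_s: 8.18
ee_pos: [0.5919, -0.2715, 0.0206]
eef_rot: [3.141, 0.0, 1.395]
force: [-0.0, 0.4, -0.5]
grip_width: 0.072
grip_force: 0.0
```

Request:
jog_arm --rows '[[[0, 0, 0], 0, 0.072], [[0, 0, -0.01], 0, 0.072], [[0, 0, -0.02], 0, 0.072], [[0, 0, -0.035], 0, 0.072], [[0, 0, -0.035], 0, 0.072], [[0, 0, 0], 0, 0.072], [[0, 0, 0], 0, 0.072]]'

```text
time_s: 8.77
ee_pos: [0.5925, -0.2718, 0.1229]
eef_rot: [3.137, 0.001, 1.395]
force: [-0.7, -0.1, 0.0]
grip_width: 0.072
grip_force: 0.0
```

```bash
python3 -c "
from h import *
weigh()
print(delta([.4384,-.1126,.1]))"
```

```text
F [-0.01 -0.26 -0.15] [0.36 0.41 0.63] 0.07189281145793054 0.0 [ 0.5912 -0.2712  0.1188]
[ 0.1293 -0.1782  0.0188]
```

Now tin 3.

Request:
jog_arm --rows '[[[0.015, -0.02, 0], 0, 0.094], [[0.02, -0.027, 0], 0, 0.094], [[0.02, -0.028, 0], 0, 0.094], [[0.02, -0.028, 0], 0, 0.094], [[0.02, -0.028, 0], 0, 0.094], [[0.018, -0.025, 0.005], 0, 0.094], [[0.0113, -0.0152, 0.0078], 0, 0.094], [[0.005, -0.007, 0.006], 0, 0.094], [[0, 0, 0], 0, 0.094], [[0, 0, 0], 0, 0.094], [[0, 0, 0], 0, 0.094]]'

```text
time_s: 9.98
ee_pos: [0.4397, -0.1136, 0.1013]
eef_rot: [3.141, 0.0, 1.394]
force: [-0.3, 0.1, 0.3]
grip_width: 0.0939
grip_force: 0.0
```

```bash
python3 -c "
from h import *
print(delta([.4384,-.1126,.013]))"
```

```text
[ 0.0008 -0.0015  0.0883]
```

Request:
jog_arm --rows '[[[0.0005, -0.001, 0.0275], 0, 0.094], [[0, 0, 0.025], 0, 0.094], [[0, 0, 0.02], 0, 0.094], [[0, 0, 0.01], 0, 0.094], [[0, 0, 0.005], 0, 0.094], [[0, 0, 0], 0, 0.07], [[0, 0, 0], 0, 0.045], [[0, 0, 0], 0, 0.045], [[0, 0, 0], 0, 0.045], [[0, 0, 0], 0, 0.045], [[0, 0, 0], 0, 0.045], [[0, 0, 0], 0, 0.045]]' --squeeze 30

```text
time_s: 10.98
ee_pos: [0.4382, -0.1122, 0.014]
eef_rot: [3.141, 0.0, 1.395]
force: [0.4, 0.2, 3.6]
grip_width: 0.0536
grip_force: 30.0
```

Request:
jog_arm --rows '[[[0, 0, 0], 0, 0.045], [[0, 0, 0], 0, 0.045], [[0, 0, 0], 0, 0.045], [[0, 0, -0.01], 0, 0.045], [[0, 0, -0.02], 0, 0.045], [[0, 0, -0.03], 0, 0.045], [[0, 0, -0.03], 0, 0.045], [[0, 0, -0.01], 0, 0.045], [[0, 0, 0], 0, 0.045], [[0, 0, 0], 0, 0.045], [[0, 0, 0], 0, 0.045], [[0, 0, 0], 0, 0.045]]'

```text
time_s: 11.98
ee_pos: [0.4371, -0.1119, 0.112]
eef_rot: [-3.139, -0.0, 1.395]
force: [-0.6, 0.4, -6.3]
grip_width: 0.0537
grip_force: 30.0
```

```bash
python3 -c "
from h import *
weigh()
print(delta([.4981,-.253,.1126]))"
```

```text
F [-0.01  0.05 -5.89] [0.31 0.65 0.56] 0.05348148138332038 29.998924434185028 [ 0.4378 -0.1121  0.1133]
[-0.1281  0.084   0.0007]
```

About 5.9 N, so this one is probably the heaviest. I'll set it back down and weigh the third.

Request:
jog_arm --rows '[[[0, 0, 0.02], 0, 0.045], [[0, 0, 0.035], 0, 0.045], [[0, 0, 0.025], 0, 0.045], [[0, 0, 0.012], 0, 0.045], [[0, 0, 0.005], 0, 0.045], [[0, 0, 0.0025], 0, 0.045], [[0, 0, 0], 0, 0.045], [[0, 0, 0], 0, 0.045], [[0, 0, 0], 0, 0.06], [[0, 0, 0], 0, 0.085], [[0, 0, 0], 0, 0.085], [[0, 0, 0], 0, 0.085]]'

```text
time_s: 13.28
ee_pos: [0.4383, -0.1123, 0.0146]
eef_rot: [3.14, 0.0, 1.395]
force: [-0.5, 0.1, -0.3]
grip_width: 0.0766
grip_force: 0.0
```

Request:
jog_arm --rows '[[[0, 0, 0], 0, 0.085], [[0, 0, -0.01], 0, 0.085], [[0, 0, -0.02], 0, 0.085], [[0, 0, -0.035], 0, 0.085], [[0, 0, -0.035], 0, 0.085], [[0, 0, 0], 0, 0.085], [[0, 0, 0], 0, 0.085]]'

```text
time_s: 13.87
ee_pos: [0.4387, -0.1125, 0.1162]
eef_rot: [3.138, 0.001, 1.395]
force: [0.0, 0.1, -1.1]
grip_width: 0.0846
grip_force: 0.0
```

```bash
python3 -c "
from h import *
weigh()
print(delta([.5749,-.0385,.1]))"
```

```text
F [-0.29  0.35  0.07] [0.37 0.28 0.54] 0.0849618092799155 0.0 [ 0.4375 -0.112   0.1133]
[0.0965 0.1224 0.0133]
```

Request:
jog_arm --rows '[[[0.012, 0.015, 0], 0, 0.082], [[0.018, 0.022, 0], 0, 0.082], [[0.02, 0.026, 0], 0, 0.082], [[0.02, 0.026, 0], 0, 0.082], [[0.016, 0.02, 0.005], 0, 0.082], [[0.0075, 0.0094, 0.008], 0, 0.082], [[0.003, 0.004, 0], 0, 0.082], [[0, 0, 0], 0, 0.082], [[0, 0, 0], 0, 0.082], [[0, 0, 0], 0, 0.082]]'

```text
time_s: 15.0
ee_pos: [0.5748, -0.0391, 0.1015]
eef_rot: [3.142, 0.0, 1.394]
force: [-0.9, -0.8, -0.2]
grip_width: 0.0821
grip_force: 0.0
```

```bash
python3 -c "
from h import *
print(delta([.5749,-.0385,.013]))"
```

```text
[ 0.0007 -0.      0.0885]
```

Request:
jog_arm --rows '[[[0.0005, 0, 0.0275], 0, 0.082], [[0, 0, 0.025], 0, 0.082], [[0, 0, 0.02], 0, 0.082], [[0, 0, 0.01], 0, 0.082], [[0, 0, 0.005], 0, 0.082], [[0, 0, 0], 0, 0.07], [[0, 0, 0], 0, 0.045], [[0, 0, 0], 0, 0.045], [[0, 0, 0], 0, 0.045], [[0, 0, 0], 0, 0.045], [[0, 0, 0], 0, 0.045], [[0, 0, 0], 0, 0.045]]' --squeeze 30

```text
time_s: 16.0
ee_pos: [0.5758, -0.0382, 0.0145]
eef_rot: [3.14, -0.0, 1.395]
force: [-1.3, 0.6, 6.4]
grip_width: 0.0536
grip_force: 30.0
```

Request:
jog_arm --rows '[[[0, 0, 0], 0, 0.045], [[0, 0, 0], 0, 0.045], [[0, 0, 0], 0, 0.045], [[0, 0, -0.01], 0, 0.045], [[0, 0, -0.02], 0, 0.045], [[0, 0, -0.03], 0, 0.045], [[0, 0, -0.03], 0, 0.045], [[0, 0, -0.01], 0, 0.045], [[0, 0, 0], 0, 0.045], [[0, 0, 0], 0, 0.045], [[0, 0, 0], 0, 0.045], [[0, 0, 0], 0, 0.045]]'

```text
time_s: 17.0
ee_pos: [0.5746, -0.038, 0.1118]
eef_rot: [-3.139, 0.0, 1.395]
force: [-0.0, 0.1, -1.2]
grip_width: 0.0535
grip_force: 30.0
```

```bash
python3 -c "
from h import *
weigh()
print(delta([.4981,-.253,.1126]))"
```

```text
F [-0.25  0.17 -1.49] [0.64 0.5  0.53] 0.053766292475202364 29.999403655529022 [ 0.5753 -0.0381  0.1133]
[-0.2251 -0.0384  0.0007]
```

The three tins weigh about 3.0, 5.9 and 1.5 N, so tin 3 is the heaviest. This one goes in the tray.

Request:
jog_arm --rows '[[[-0.012, -0.002, 0], 0, 0.045], [[-0.02, -0.0034, 0], 0, 0.045], [[-0.028, -0.005, 0], 0, 0.045], [[-0.03, -0.005, 0], 0, 0.045], [[-0.03, -0.005, 0], 0, 0.045], [[-0.03, -0.005, 0], 0, 0.045], [[-0.028, -0.005, 0], 0, 0.045], [[-0.022, -0.004, 0], 0, 0.045], [[-0.015, -0.0025, 0], 0, 0.045], [[-0.01, -0.0015, 0], 0, 0.045], [[0, 0, 0], 0, 0.045], [[0, 0, 0], 0, 0.045]]'

```text
time_s: 18.3
ee_pos: [0.498, -0.253, 0.1136]
eef_rot: [-3.142, -0.0, 1.394]
force: [0.3, 0.7, -0.8]
grip_width: 0.0534
grip_force: 30.0
```

```bash
python3 -c "
from h import *
weigh()
print(delta([.4981,-.253,.0215]))"
```

```text
F [-0.23  0.21 -1.73] [0.68 0.33 0.63] 0.05376925903115243 29.999422430992126 [ 0.4985 -0.2523  0.1137]
[-0.0008 -0.0002  0.0922]
```

Request:
jog_arm --rows '[[[0, 0, 0.02], 0, 0.045], [[0, 0, 0.03], 0, 0.045], [[0, 0, 0.022], 0, 0.045], [[0, 0, 0.011], 0, 0.045], [[0, 0, 0.006], 0, 0.045], [[0, 0, 0.0035], 0, 0.045], [[0, 0, 0], 0, 0.045], [[0, 0, 0], 0, 0.045], [[0, 0, 0], 0, 0.06], [[0, 0, 0], 0, 0.072], [[0, 0, 0], 0, 0.072], [[0, 0, 0], 0, 0.072]]'

```text
time_s: 19.6
ee_pos: [0.4984, -0.253, 0.0216]
eef_rot: [3.141, 0.0, 1.395]
force: [-0.4, 0.1, -0.3]
grip_width: 0.0715
grip_force: 0.0
```

Request:
jog_arm --rows '[[[0, 0, 0], 0, 0.072], [[0, 0, -0.01], 0, 0.072], [[0, 0, -0.02], 0, 0.072], [[0, 0, -0.035], 0, 0.072], [[0, 0, -0.035], 0, 0.072], [[0, 0, 0], 0, 0.072], [[0, 0, 0], 0, 0.072]]'

```text
time_s: 20.18
ee_pos: [0.499, -0.2534, 0.1236]
eef_rot: [3.138, 0.002, 1.395]
force: [-0.0, -0.6, -1.0]
grip_width: 0.0721
grip_force: 0.0
```

```bash
python3 -c "
from h import *
print(delta([.4383,-.1123,.1]))"
```

```text
[ 0.1283 -0.0845  0.0236]
```

Request:
jog_arm --rows '[[[0.012, -0.008, 0], 0, 0.085], [[0.02, -0.013, 0], 0, 0.085], [[0.025, -0.016, 0], 0, 0.085], [[0.025, -0.017, 0], 0, 0.085], [[0.023, -0.015, 0.005], 0, 0.085], [[0.0153, -0.01, 0.008], 0, 0.085], [[0.008, -0.0055, 0.006], 0, 0.085], [[0, 0, 0], 0, 0.085], [[0, 0, 0], 0, 0.085], [[0, 0, 0], 0, 0.085]]'

```text
time_s: 21.02
ee_pos: [0.438, -0.1126, 0.1023]
eef_rot: [3.141, 0.0, 1.394]
force: [0.1, -0.7, 0.0]
grip_width: 0.0854
grip_force: 0.0
```

```bash
python3 -c "
from h import *
print(delta([.4383,-.1123,.0135]))"
```

```text
[0.0004 0.0003 0.0888]
```

Request:
jog_arm --rows '[[[0, 0, 0.0285], 0, 0.085], [[0, 0, 0.025], 0, 0.085], [[0, 0, 0.02], 0, 0.085], [[0, 0, 0.01], 0, 0.085], [[0, 0, 0.005], 0, 0.085], [[0, 0, 0], 0, 0.07], [[0, 0, 0], 0, 0.045], [[0, 0, 0], 0, 0.045], [[0, 0, 0], 0, 0.045], [[0, 0, 0], 0, 0.045], [[0, 0, 0], 0, 0.045], [[0, 0, 0], 0, 0.045]]' --squeeze 35

```text
time_s: 22.02
ee_pos: [0.4381, -0.112, 0.0144]
eef_rot: [3.14, 0.0, 1.395]
force: [1.3, -0.7, 6.3]
grip_width: 0.0539
grip_force: 35.0
```

Request:
jog_arm --rows '[[[0, 0, 0], 0, 0.045], [[0, 0, 0], 0, 0.045], [[0, 0, -0.01], 0, 0.045], [[0, 0, -0.02], 0, 0.045], [[0, 0, -0.03], 0, 0.045], [[0, 0, -0.035], 0, 0.045], [[0, 0, -0.035], 0, 0.045], [[0, 0, -0.035], 0, 0.045], [[0, 0, -0.035], 0, 0.045], [[0, 0, -0.03], 0, 0.045], [[0, 0, -0.02], 0, 0.045], [[0, 0, -0.01], 0, 0.045]]'

```text
time_s: 23.02
ee_pos: [0.4374, -0.1117, 0.2764]
eef_rot: [3.139, 0.0, 1.395]
force: [0.3, 1.1, -6.2]
grip_width: 0.0539
grip_force: 35.0
```

Request:
jog_arm --rows '[[[0, 0, 0], 0, 0.045], [[0, 0, 0], 0, 0.045], [[0, 0, 0], 0, 0.045], [[0, 0, 0], 0, 0.045], [[0, 0, 0], 0, 0.045], [[0, 0, 0], 0, 0.045], [[0, 0, 0], 0, 0.045], [[0, 0, 0], 0, 0.045], [[0, 0, 0], 0, 0.045], [[0, 0, 0], 0, 0.045], [[0, 0, 0], 0, 0.045], [[0, 0, 0], 0, 0.045]]'

```text
time_s: 24.02
ee_pos: [0.4375, -0.1118, 0.2736]
eef_rot: [-3.142, 0.0, 1.395]
force: [0.1, -0.5, -6.5]
grip_width: 0.0533
grip_force: 35.0
```

```bash
python3 -c "
from h import *
weigh()
c=camera('side');cv2.imwrite('pics/end.png',c['image'][:,:,::-1])"
```

```text
F [-0.01  0.18 -5.81] [0.52 0.43 0.4 ] 0.053855793539149786 34.99869883060455 [ 0.4375 -0.1118  0.2737]
```

View pics/end.png

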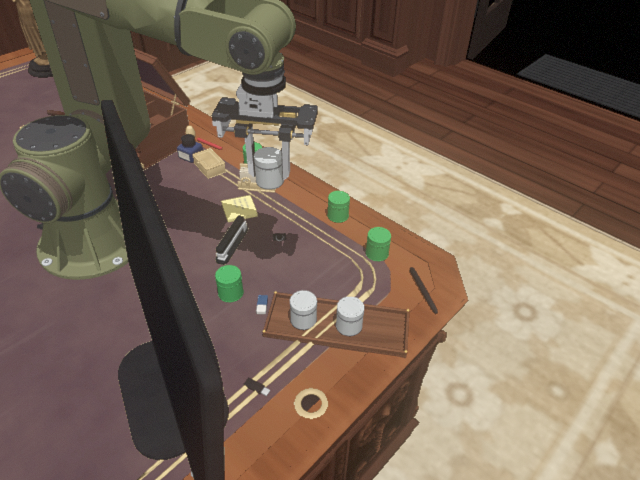

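The heaviest tin is held upright at (268,167), with its centre at about 0.29 m. The two lighter tins stand in the tray at (303,310) and (349,315), and the bystanders look unmoved.

```bash
python3 -c "
from station import *
print(hand_in())"
```

```text
the job is handed in; nothing more can be done
None
```

I've handed the job in at about 24 s of the 72 s limit, with the heaviest tin (about 5.9 N) held upright about 29 cm above the desk, the two lighter ones (about 3.0 and 1.5 N) standing released in the tray, and no verdict returned.

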